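# Wedge up the soldering block and hold it

## Robot

A 6-joint arm with a two-finger parallel gripper is mounted at the origin on a cart in front of the work surface, level with it; the furniture and walls round the work are solid. World frame = base frame: x ahead of the robot, y to its left, z up, the work surface at z = 0. Lengths are in m, angles in rad, forces in N, time in s.
With the tool pointing down it reaches from about 0.275 to 0.725 m from the base axis. Payload 5.6 kg.
Tool frame: the origin (TCP) lies at the very end of the fingers, on their centre line; the grasp point (between the pads) lies 19 mm behind it; z points along the fingers, x is the direction in which the jaws open and shut, and the axes are right-handed (so a half turn about z gives the same grasp; the last joint's range is limited). The gripper opens to 85 mm and grips with 20 to 120 N. Pads are 22 mm wide; open, the fingers measure 114 mm over their backs; the gripper's body (76 mm by 85 mm) begins 54 mm behind the grasp point. The pads swing forward as they close: fully open they stand 13 mm farther back than shut.
Start: joints at [-0.937, 0.255, 0.108, 0, -1.424, -0.285], TCP at [0.188, -0.517, 0.231] pointing down, gripper open.
Joint ranges: [-2.95, 2.95], [-1.21, 1.97], [-1.09, 1.5], [-2.87, 1.71], [-2.94, -0.07], [-3.05, 3.05]. Speed limits (rad/s): [2.57, 2.57, 3.14, 3.14, 3.14, 3.14].

## Interface

Orientations are given as [roll, pitch, yaw] about the fixed x, y, z axes, in that order (R = Rz(yaw) Ry(pitch) Rx(roll)).
In Python, from plant import * gives the robot as it stands.
- The arm moves only by the tool jog_arm, never from a script. Its argument "increments" is a list of rows, each an object of numbers: "tx", "ty", "tz": the shift along the tool's x, y, z in mm; "wx", "wy", "wz": the turn, a rotation vector about the tool's x, y, z in rad; "grip": the opening, from 0 (shut) to 1 (fully open). In form: [{"tx": .., "ty": .., "tz": .., "wx": .., "wy": .., "wz": .., "grip": ..}, ...]. A call has 1 to 10 rows; each row is the pose to reach, as a shift and turn from the pose commanded when the call began, along the tool's axes at that moment; what a row does not reach only later rows make up. A row lasts 1/12 s, in which the tool goes at most 41.7 mm and 7.16 degrees, less where a joint would pass 70% of its speed; a pose out of reach is approached as far as the arm can. A call with a gripper value outside its range is refused whole. The fingers move at their own pace and stop on an object; the grip force is fixed at half the most. Time passes only in rows, so rows that repeat a pose let the fingers close. It gives the time, the measured TCP pose, the force and the opening at its end, in the units of the state.
- read_state(): the state, without advancing time (a new reading comes with each control period).
- snapshot(name): name is "scene" or "top"; returns the picture (384x512x3 uint8, red, green, blue); there is no depth.
- calibration(name): a dict with "fx", "fy", "cx", "cy" (pixels), "eye" and "attitude" of the camera in the world. Camera axes: x right, y down, z forward; pixel columns grow to the right and rows downward; lengths in m; the calibration is good to about 2 mm. A picture is of the moment at which its call begins. calibration takes no time and is no camera call.
- sign_off(): hands the job in, once; it reports no verdict.
The state is a dict: "time": time; "joints": joint angles; "joint_vel": joint speeds; "tau": joint torques, N m; "eef_pos": TCP position; "orientation": TCP orientation; "force": force on the tool from outside, world axes, zero at the start; "wrist_torque": the same for the moment, N m; "grip_width": finger opening in m.
Only numpy, scipy, OpenCV 4.12 (cv2) and the standard library are available. Lean on these libraries where they do the work, as an engineer would, in place of code of your own. Each camera call takes 0.05 s, during which the arm holds its last target.

## Task

Prop up the front edge of the grey soldering block so that a shim can later be slipped in: pick up the brass wedge by its upright grip, set it flat on the bench with its thin end towards the open slot in the front of the aluminium holder, and push it along the bench under the block until the block's front edge just lifts off the holder (a gap of about 2 to 5 mm), its rear edge still resting in the holder. Finish while holding: keep the wedge gripped and still there, do not let go. Do not push the block with the gripper itself, and leave the bottle, the pliers and the jar alone.

Things in the scene. Friction and masses are not known exactly. Their poses are not given: they have to be found in the camera images.
- wedge: Loose brass wedge, 0.25 kg, 122 mm long, 26 wide (all in mm), flat underside; starts flat on the bench right of the holder. Origin: underside, below the centre of the upright grip at the thick end; z up, x towards the thin end. Grip block 32 long (x -16 to 16), 26 wide, 46 tall: grasp across y from above. Ramp from x=16 (19 high) straight down to x=106 (4 high).
- wedge_tip (a point): Middle of the thin end of the wedge, on its underside (x = +106 mm of the wedge).
- holder: Aluminium plate fixed to the bench, 10 mm thick (all in mm), under the block. Origin: on the bench below the seated block's centre; x from its open front to its back, z up. Slot 34 wide (y -17 to 17), open to the front (x=-62) and to the bench below, ends at x=49: the wedge slides in it. Lips 8 high stop the block behind (gap 2) and at its sides. Screw lugs to y=+-102.
- holder_mouth (a point): Middle of the slot's open front end, on the bench (x=-62 mm of the holder), 12 mm in front of the block's front edge, whose underside is 10 mm above the bench while seated. The block first lifts with the wedge's thin end about 48 mm beyond this point, then rises 1 mm per 6 mm of push: about 4 mm clear at 72 mm.
- block: Grey scorched soldering block, loose, 100 (x) x 140 (y) x 19 (z) mm, about 0.4 to 0.8 kg, lying in the holder. Origin: centre of its underside; axes as the holder's. When wedged up it pivots on its rear lower edge against the holder's back lip.
- block_front (a point): Middle of the lower front edge of the block (x = -50 mm of the block). Its height is 10 mm above the bench when seated; anything above that is the gap.
- flux_bottle: Bystander: pale bottle with a black cap, 63 mm across, 94 mm tall, origin at its underside.
- flat_pliers: Bystander: flat-nose pliers with red handles, 138 mm long, lying; origin at the underside of the middle.
- white_jar: Bystander: cream white jar, 67 mm across, 85 mm tall, origin at its underside.
There are look-alikes about, which are no part of the job. Of the things shaped like the wedge, the brass one is meant.

How it is judged:
By the outcome, as a careful person would: the job done as asked, in the order asked, and still so for the second after the job is handed in, while the arm keeps its last pose, push and grip.
It also fails if it takes over 38 s, if anything falls off the work surface, if the arm or the gripper's body presses on something with over 40 N, if the wrist force passes 120 N, or if a joint passes its speed limit or range.

## Working session

There is one attempt and no reset: what is moved stays moved. The work goes in short steps, Python scripts to look and compute and a tool call to move; the robot and the scene stay as the last step left them, time stands still between calls to the robot, and variables do not carry over. Pictures are saved under pics/ and viewed, and the job is handed in when it is done.

Besides the shell and the picture viewer there is one more tool, called after ">>>" as a command line: name --argument value ..., lists and objects as JSON in quotes. jog_arm: Moves the arm, as the interface text tells. Its arguments: {"type":"object","properties":{"increments":{"type":"array"}},"required":["increments"]}

```bash
mkdir -p pics; ls
python3 - <<'E'
from plant import *
import cv2
for n in("scene","top"):
    im=snapshot(n); cv2.imwrite(f"pics/{n}0.png",im[:,:,::-1]); print(n,calibration(n))
s=read_state(); print(s)
E
```

```text
pics
scene {'fx': 398.0798771374406, 'fy': 398.0798771374406, 'cx': 249.45694576418526, 'cy': 196.34155463964655, 'eye': array([ 0.85527606, -0.72915579,  1.03311719]), 'attitude': array([-2.48031682,  0.01658673,  0.35739918])}
top {'fx': 377.4649600379831, 'fy': 377.4649600379831, 'cx': 259.0336982888939, 'cy': 193.35766175967447, 'eye': array([ 0.41675069, -0.02036849,  1.05993956]), 'attitude': array([-3.01136983,  0.01978225, -1.60099761])}
{'time': 0.1, 'joints': array([-9.37399588e-01,  2.55680616e-01,  1.07140451e-01, -3.95018338e-04,
       -1.42388124e+00, -2.84570759e-01]), 'joint_vel': array([ 0.00076542, -0.00120196,  0.00288719,  0.00064033,  0.0002251 ,
       -0.00065566]), 'tau': array([-3.30990290e-03, -3.87604308e+01,  2.38469660e+01,  5.37795827e+00,
       -3.88873290e-03, -6.45199350e-06]), 'eef_pos': array([ 0.18787003, -0.51646061,  0.23049675]), 'orientation': array([-3.14151137e+00, -1.66941367e-03,  1.91956410e+00]), 'force': array([ 0.27327468, -0.94059497, -0.17458698]), 'wrist_torque': array([-0.00966063,  0.03831166, -0.02769105]), 'grip_width': 0.08572521047489563}
```

View pics/scene0.png

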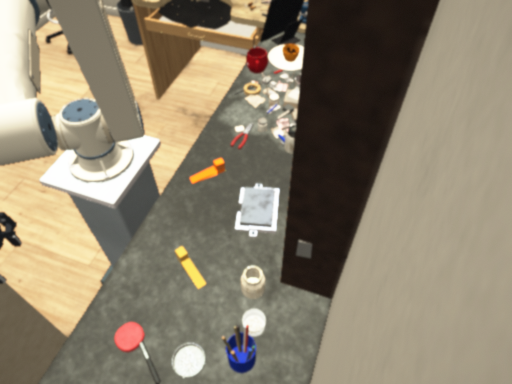

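View pics/top0.png

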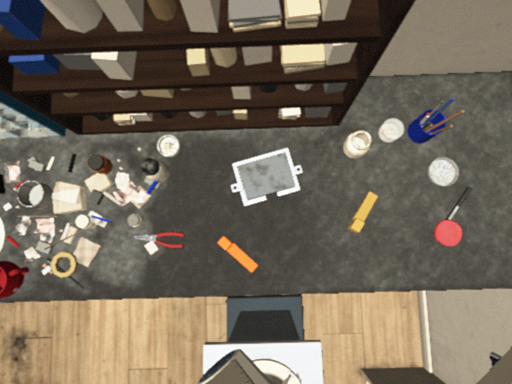

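Run:
```python
import cv2
im=cv2.imread("pics/top0.png")
cv2.imwrite("pics/w_t.png",cv2.resize(im[182:242,330:400],None,fx=8,fy=8,interpolation=cv2.INTER_CUBIC))
cv2.imwrite("pics/h_t.png",cv2.resize(im[140:215,220:310],None,fx=8,fy=8,interpolation=cv2.INTER_CUBIC))
im=cv2.imread("pics/scene0.png")
cv2.imwrite("pics/w_s.png",cv2.resize(im[235:300,160:230],None,fx=8,fy=8,interpolation=cv2.INTER_CUBIC))
```

```text
(no output)
```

View pics/w_t.png

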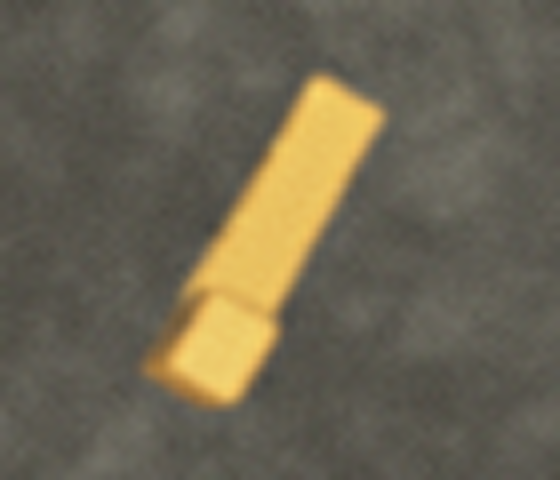

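View pics/h_t.png

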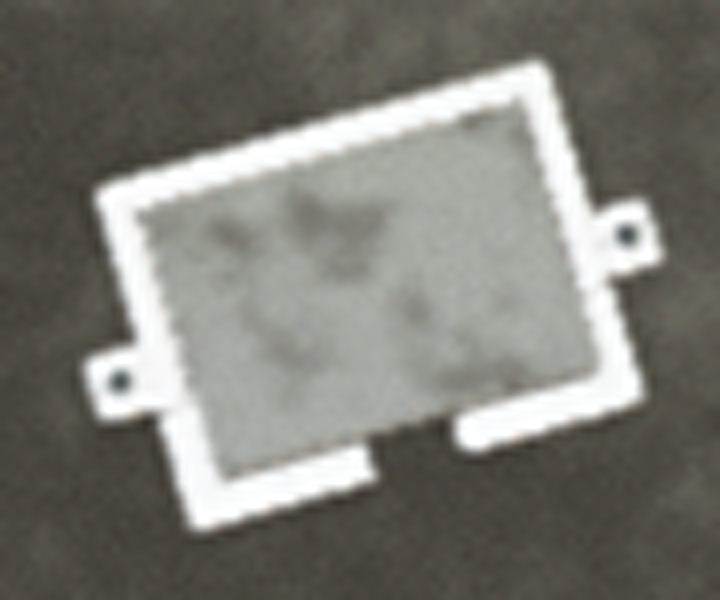

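View pics/w_s.png

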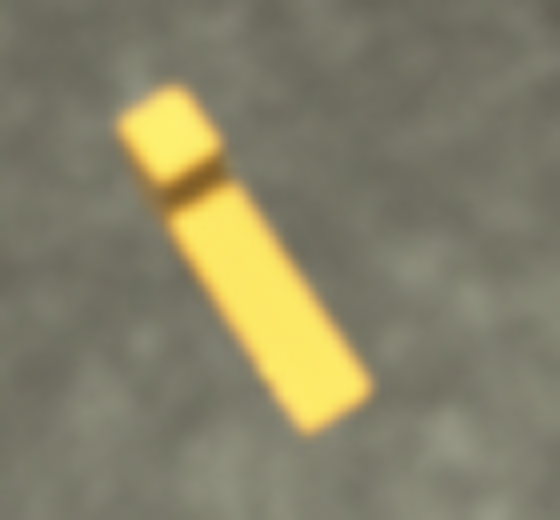

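```bash
cat > h.py <<'E'
from plant import *
import numpy as np, cv2
from scipy.spatial.transform import Rotation as R
from scipy.optimize import least_squares
def cam(n):
    c=calibration(n); return c,R.from_euler('xyz',c['attitude'])
def proj(n,P):
    c,r=cam(n); q=r.inv().apply(np.atleast_2d(P)-c['eye'])
    return np.c_[c['fx']*q[:,0]/q[:,2]+c['cx'],c['fy']*q[:,1]/q[:,2]+c['cy']]
def back(n,uv,z):
    c,r=cam(n); uv=np.atleast_2d(uv)
    d=r.apply(np.c_[(uv[:,0]-c['cx'])/c['fx'],(uv[:,1]-c['cy'])/c['fy'],np.ones(len(uv))])
    return c['eye']+d*((z-c['eye'][2])/d[:,2])[:,None]
def pose(p,L):
    return R.from_euler('z',p[2]).apply(L)+[p[0],p[1],0]
def fit(obs,p0):
    # obs: list of (cam, local Nx3, uv Nx2)
    f=lambda p:np.concatenate([(proj(n,pose(p,np.array(L)))-uv).ravel() for n,L,uv in obs])
    s=least_squares(f,p0,loss='soft_l1'); return s.x,f(s.x).reshape(-1,2)
def crop(pts,o,k=8): return (np.array(pts)+.5)/k-.5+np.array(o)
E
python3 - <<'E'
from h import *
np.set_printoptions(precision=4,suppress=True)
m=1e-3
ht=crop([(135,215),(520,103),(605,375),(228,478)],(220,140))
print(back("top",ht,.029))
L=np.array([(50,70,29),(50,-70,29),(-50,-70,29),(-50,70,29)])*m
p,r=fit([("top",L,ht)],[.5,0,.2]);print("block",p,r.ravel())
h2=crop([(190,530),(643,398),(376,480),(462,450)],(220,140))
print(back("top",h2,.010))
sc=crop([(120,380),(627,235)],(220,140));b=back("top",sc,.01);print("lug",b,b.mean(0),np.linalg.norm(b[0]-b[1]))
gt=crop([(208,290),(278,323),(237,404),(167,363)],(330,182)); tt=crop([(318,72),(385,115)],(330,182))
gs=crop([(178,85),(118,125),(163,185),(222,143)],(160,235)); ts=crop([(372,383),(310,435)],(160,235))
print(back("top",gt,.046),back("top",tt,.004),back("scene",gs,.046),back("scene",ts,.004),sep='\n')
LT=np.array([(16,13,46),(16,-13,46),(-16,-13,46),(-16,13,46),(106,13,4),(106,-13,4)])*m
LS=np.array([(16,-13,46),(-16,-13,46),(-16,13,46),(16,13,46),(106,-13,4),(106,13,4)])*m
o1=("top",LT,np.vstack([gt,tt]))
a=back("top",gt,.046).mean(0);t=back("top",tt,.004).mean(0)-a
p0=[a[0],a[1],np.arctan2(t[1],t[0])]
print(p0);print("top",*fit([o1],p0))
for k in (0,):
  # scene order guess
  o2=("scene",LS,np.vstack([gs,ts])); print(proj("scene",pose(p0,LS)),np.vstack([gs,ts]))
  print(fit([o2],p0)); print(fit([o1,o2],p0))
E
```

```text
[[ 0.63    0.0566  0.029 ]
 [ 0.6651 -0.0788  0.029 ]
 [ 0.5683 -0.1043  0.029 ]
 [ 0.5368  0.0266  0.029 ]]
block [ 0.5998 -0.0246  0.2576] [ 0.2707 -0.1407  0.2842 -0.3164  0.2767 -0.3703 -1.3141  1.1907]
[[ 0.5212  0.0412  0.01  ]
 [ 0.5625 -0.1187  0.01  ]
 [ 0.5366 -0.0243  0.01  ]
 [ 0.5462 -0.0547  0.01  ]]
lug [[ 0.575   0.0646  0.01  ]
 [ 0.6208 -0.1157  0.01  ]] [ 0.5979 -0.0256  0.01  ] 0.18599000084748893
[[ 0.4757 -0.2603  0.046 ]
 [ 0.464  -0.2828  0.046 ]
 [ 0.4376 -0.2675  0.046 ]
 [ 0.4519 -0.2452  0.046 ]]
[[ 0.5534 -0.3135  0.004 ]
 [ 0.5374 -0.3358  0.004 ]]
[[ 0.4502 -0.2478  0.046 ]
 [ 0.4374 -0.27    0.046 ]
 [ 0.4635 -0.2863  0.046 ]
 [ 0.4756 -0.2639  0.046 ]]
[[ 0.5515 -0.3132  0.004 ]
 [ 0.5393 -0.3385  0.004 ]]
[np.float64(0.45731162121192287), np.float64(-0.26395082825639576), np.float64(-0.6031037874968557)]
top [ 0.4576 -0.2643 -0.5976] [[ 0.8081 -0.907 ]
 [ 0.4911  0.1924]
 [-0.5153  0.2348]
 [-0.2112  0.0964]
 [-0.0648  0.3174]
 [-0.3824 -0.1381]]
[[180.2313 256.8902]
 [174.8139 248.8504]
 [182.7819 244.2892]
 [188.272  252.2001]
 [198.1866 287.5419]
 [206.177  282.5548]] [[181.8125 245.1875]
 [174.3125 250.1875]
 [179.9375 257.6875]
 [187.3125 252.4375]
 [206.0625 282.4375]
 [198.3125 288.9375]]
(array([ 0.4565, -0.267 , -0.4152]), array([[ -0.9334,  12.4711],
       [ -0.6246,   0.6114],
       [  0.7943, -12.5897],
       [  0.6266,  -0.6185],
       [ -2.3014,   2.2543],
       [ 12.3204, -10.3868]]))
(array([ 0.457 , -0.2652, -0.5848]), array([[  1.0373,  -0.7106],
       [  0.7844,   0.2837],
       [ -0.0873,   0.4093],
       [  0.1517,   0.3762],
       [ -0.2034,   0.287 ],
       [ -0.4619,  -0.2687],
       [ -1.7331,  12.0442],
       [  0.1683,  -0.9002],
       [  2.4381, -13.0836],
       [  0.7293,  -0.0201],
       [ -7.5112,   5.1454],
       [  8.1379,  -6.4689]]))
```

Run:
```python
from h import *
np.set_printoptions(precision=4,suppress=True)
m=1e-3
gt=crop([(208,290),(278,323),(237,404),(167,363)],(330,182)); tt=crop([(318,72),(385,115)],(330,182))
gs=crop([(178,85),(118,125),(163,185),(222,143)],(160,235)); ts=crop([(372,383),(310,435)],(160,235))
LT=np.array([(16,13,46),(16,-13,46),(-16,-13,46),(-16,13,46),(106,13,4),(106,-13,4)])*m
LS=np.array([(-16,13,46),(-16,-13,46),(16,-13,46),(16,13,46),(106,13,4),(106,-13,4)])*m
o1=("top",LT,np.vstack([gt,tt]));o2=("scene",LS,np.vstack([gs,ts]))
p0=[.457,-.265,-.6]
for o in([o1],[o2],[o1,o2]): print(*fit(o,p0))
# holder with many points
hp=crop([(120,380),(627,235)],(220,140))
LH=np.array([(-62,80,10),(-62,-80,10),(-62,17,10),(-62,-17,10),(-50,70,29),(50,70,29),(50,-70,29),(-50,-70,29)])*m
H=crop([(190,530),(643,398),(376,480),(462,450),(225,482),(135,212),(520,103),(605,375)],(220,140))
print("holder",*fit([("top",LH[2:],H[2:])],[.6,-.025,.25]))
im=cv2.imread("pics/scene0.png")
cv2.imwrite("pics/h_s.png",cv2.resize(im[180:240,225:290],None,fx=10,fy=10,interpolation=cv2.INTER_CUBIC))
```

```text
[ 0.4576 -0.2643 -0.5976] [[ 0.8081 -0.907 ]
 [ 0.4911  0.1924]
 [-0.5153  0.2348]
 [-0.2112  0.0964]
 [-0.0648  0.3174]
 [-0.3824 -0.1381]]
[ 0.4567 -0.2672 -0.5789] [[ 0.0867 -0.0419]
 [-0.2927 -0.3121]
 [-0.2614  0.1134]
 [ 0.3091  0.5017]
 [ 0.1407  0.4813]
 [ 0.0127 -0.8555]]
[ 0.457  -0.2657 -0.5885] [[ 1.2616 -0.719 ]
 [ 0.9914  0.3058]
 [ 0.0817  0.4082]
 [ 0.3383  0.3445]
 [ 0.1132  0.3401]
 [-0.1613 -0.1865]
 [ 0.5071 -0.4355]
 [ 0.0934 -0.7732]
 [ 0.0308 -0.3033]
 [ 0.6382  0.1537]
 [ 0.2016  0.2804]
 [ 0.0298 -1.1268]]
holder [ 0.6005 -0.0243  0.2546] [[-0.2883  0.1622]
 [ 0.6082  0.4959]
 [-1.1389  0.3943]
 [ 0.1783 -0.085 ]
 [ 0.2303 -0.492 ]
 [ 0.117  -0.5195]]
```

View pics/h_s.png

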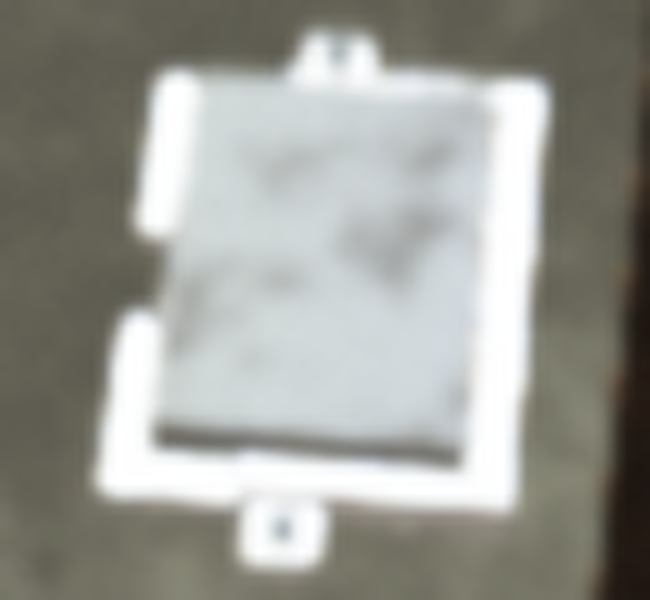

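Run:
```python
from h import *
np.set_printoptions(precision=4,suppress=True)
m=1e-3
LH=np.array([(0,93,10),(0,-93,10),(-62,17,10),(-62,-17,10),(-50,70,29),(50,70,29),(50,-70,29),(-50,-70,29)])*m
T=crop([(120,380),(627,235),(376,480),(462,450),(225,482),(135,212),(520,103),(605,375)],(220,140))
S=crop([(338,55),(282,528),(138,235),(122,312),(200,78),(492,80),(464,450),(157,432)],(225,180),10)
p0=[.6,-.025,.25]
for o in([("top",LH,T)],[("scene",LH,S)],[("top",LH,T),("scene",LH,S)]): print(*fit(o,p0))
```

```text
[ 0.5999 -0.0247  0.2528] [[-0.2877 -0.5624]
 [-0.3735 -0.807 ]
 [-0.1876  0.3871]
 [ 0.7162  0.7418]
 [-1.0402  0.587 ]
 [ 0.3388  0.0843]
 [ 0.4206 -0.2371]
 [ 0.2464 -0.2393]]
[ 0.5994 -0.026   0.2649] [[ 0.6939  0.6157]
 [ 1.539   0.4589]
 [-0.348  -0.369 ]
 [ 0.0714  0.482 ]
 [-1.3329 -0.8855]
 [ 0.1324  0.7973]
 [ 0.3919 -0.3977]
 [-1.7196 -0.8193]]
[ 0.5997 -0.0251  0.2568] [[-0.0976 -0.3697]
 [-0.2579 -0.8684]
 [ 0.0612  0.4515]
 [ 0.9511  0.7591]
 [-0.783   0.7322]
 [ 0.452   0.2665]
 [ 0.4777 -0.2473]
 [ 0.4455 -0.291 ]
 [ 1.0715  0.4506]
 [ 1.4642  0.2267]
 [-0.122  -0.6807]
 [ 0.2163  0.1541]
 [-0.9862 -1.1527]
 [ 0.4507  0.7193]
 [ 0.3621 -0.5128]
 [-1.7124 -1.1508]]
```

```bash
cat > go.py <<'E'
from h import *
import sys
np.set_printoptions(precision=4,suppress=True)
def go(pos,yaw,cur=None):
    s=read_state(); p,o=cur if cur else (s['eef_pos'],s['orientation'])
    r=R.from_euler('xyz',o); t=R.from_euler('xyz',[np.pi,0,yaw])
    print("t mm",r.inv().apply(np.array(pos)-p)*1e3,"w",(r.inv()*t).as_rotvec(),"now",s['time'],s['eef_pos'],s['orientation'],"F",s['force'],"g",s['grip_width'])
if __name__=="__main__":
    a=list(map(float,sys.argv[1:])); go(a[:3],a[3])
E
python3 go.py .457 -.2655 .13 .982
```

```text
t mm [143.711  338.6983 100.7093] w [-0.0009 -0.0015  0.9376] now 0.1 [ 0.1879 -0.5165  0.2305] [-3.1415 -0.0017  1.9196] F [ 0.2733 -0.9406 -0.1746] g 0.08572521047489563
```

The things shaped like the wedge are the yellow brass one, at top (364,212), and an orange one, at top (238,254). The close crop shows the yellow one with its upright grip at the near-left end, right of the holder, so I choose that one.

>>> jog_arm --increments '[{"tx": 7, "ty": 17, "tz": 5, "wz": 0.05, "grip": 1}, {"tx": 21, "ty": 51, "tz": 15, "wz": 0.14, "grip": 1}, {"tx": 36, "ty": 85, "tz": 25, "wz": 0.24, "grip": 1}, {"tx": 50, "ty": 119, "tz": 35, "wz": 0.34, "grip": 1}, {"tx": 65, "ty": 153, "tz": 45, "wz": 0.44, "grip": 1}, {"tx": 80, "ty": 187, "tz": 55, "wz": 0.54, "grip": 1}, {"tx": 95, "ty": 221, "tz": 65, "wz": 0.64, "grip": 1}, {"tx": 109, "ty": 255, "tz": 76, "wz": 0.74, "grip": 1}, {"tx": 123, "ty": 289, "tz": 86, "wz": 0.84, "grip": 1}, {"tx": 136, "ty": 320, "tz": 95, "wz": 0.9, "grip": 1}]'

```text
validation failed for argument at $.in...
```

```bash
python3 go.py .457 -.2655 .10 .982
python3 - <<'E'
from h import *
for n in("scene","top"):
    cv2.imwrite(f"pics/{n}1.png",snapshot(n)[:,:,::-1])
E
```

```text
t mm [143.6609 338.7008 130.7092] w [-0.0009 -0.0015  0.9376] now 0.1 [ 0.1879 -0.5165  0.2305] [-3.1415 -0.0017  1.9196] F [ 0.2733 -0.9406 -0.1746] g 0.08572521047489563
```

>>> jog_arm --increments '[{"tx": 7, "ty": 17, "tz": 5, "wx": 0, "wy": 0, "wz": 0.05, "grip": 1}, {"tx": 21, "ty": 51, "tz": 15, "wx": 0, "wy": 0, "wz": 0.14, "grip": 1}, {"tx": 36, "ty": 85, "tz": 25, "wx": 0, "wy": 0, "wz": 0.24, "grip": 1}, {"tx": 50, "ty": 119, "tz": 35, "wx": 0, "wy": 0, "wz": 0.34, "grip": 1}, {"tx": 65, "ty": 153, "tz": 45, "wx": 0, "wy": 0, "wz": 0.44, "grip": 1}, {"tx": 80, "ty": 187, "tz": 55, "wx": 0, "wy": 0, "wz": 0.54, "grip": 1}, {"tx": 95, "ty": 221, "tz": 65, "wx": 0, "wy": 0, "wz": 0.64, "grip": 1}, {"tx": 109, "ty": 255, "tz": 76, "wx": 0, "wy": 0, "wz": 0.74, "grip": 1}, {"tx": 123, "ty": 289, "tz": 86, "wx": 0, "wy": 0, "wz": 0.84, "grip": 1}, {"tx": 136, "ty": 320, "tz": 95, "wx": 0, "wy": 0, "wz": 0.9, "grip": 1}]'

```text
time: 1.03
eef_pos: [0.4433, -0.2779, 0.1356]
orientation: [-3.141, -0.0, 1.015]
force: [0.5, -1.1, 0.3]
grip_width: 0.0854
```

```bash
python3 go.py .457 -.2655 .08 .982
python3 - <<'E'
from h import *
for n in("scene","top"):
    cv2.imwrite(f"pics/{n}1.png",snapshot(n)[:,:,::-1])
E
```

```text
t mm [17.7264  5.1452 55.5658] w [-0.0004 -0.0001  0.033 ] now 1.0333 [ 0.4433 -0.2779  0.1356] [-3.1412 -0.0001  1.015 ] F [ 0.53   -1.0616  0.261 ] g 0.08542111181343477
```

>>> jog_arm --increments '[{"tx": 12, "ty": 3, "tz": 15, "wx": 0, "wy": 0, "wz": 0.033, "grip": 1}, {"tx": 18, "ty": 5, "tz": 30, "wx": 0, "wy": 0, "wz": 0.033, "grip": 1}, {"tx": 18, "ty": 5, "tz": 45, "wx": 0, "wy": 0, "wz": 0.033, "grip": 1}, {"tx": 18, "ty": 5, "tz": 55, "wx": 0, "wy": 0, "wz": 0.033, "grip": 1}, {"tx": 18, "ty": 5, "tz": 58, "wx": 0, "wy": 0, "wz": 0.033, "grip": 1}, {"tx": 18, "ty": 5, "tz": 58, "wx": 0, "wy": 0, "wz": 0.033, "grip": 1}]'

```text
time: 1.63
eef_pos: [0.4551, -0.2672, 0.0777]
orientation: [-3.14, 0.001, 0.986]
force: [0.7, -0.4, 0.0]
grip_width: 0.0854
```

```bash
python3 go.py .457 -.2655 .012 .982
python3 - <<'E'
from h import *
a=snapshot("scene")[220:310,140:250,::-1];b=snapshot("top")[160:260,310:420,::-1]
cv2.imwrite("pics/c2.png",np.hstack([cv2.resize(x,(396,360),interpolation=cv2.INTER_CUBIC) for x in(a,b)]))
E
```

```text
t mm [ 2.5109  0.7168 65.6872] w [-0.0016  0.0007  0.0043] now 1.6333 [ 0.4551 -0.2672  0.0777] [-3.14    0.0007  0.9863] F [ 0.7361 -0.3778  0.0376] g 0.08539813303077229
```

View pics/c2.png

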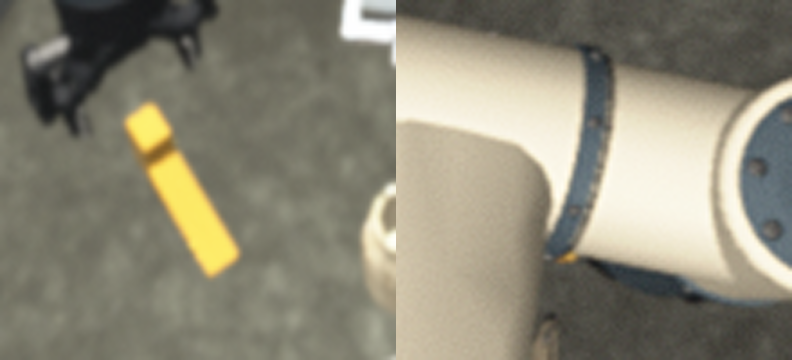

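The scene crop shows the fingers, near (75,130) and (190,65), straddling the wedge's grip block at (150,130). The arm hides the top view.

>>> jog_arm --increments '[{"tx": 2, "ty": 1, "tz": 12, "wx": 0, "wy": 0, "wz": 0.004, "grip": 1}, {"tx": 2.5, "ty": 1, "tz": 27, "wx": 0, "wy": 0, "wz": 0.004, "grip": 1}, {"tx": 2.5, "ty": 1, "tz": 42, "wx": 0, "wy": 0, "wz": 0.004, "grip": 1}, {"tx": 2.5, "ty": 1, "tz": 55, "wx": 0, "wy": 0, "wz": 0.004, "grip": 1}, {"tx": 2.5, "ty": 1, "tz": 63, "wx": 0, "wy": 0, "wz": 0.004, "grip": 1}, {"tx": 2.5, "ty": 1, "tz": 65, "wx": 0, "wy": 0, "wz": 0.004, "grip": 1}, {"tx": 2.5, "ty": 1, "tz": 65, "wx": 0, "wy": 0, "wz": 0.004, "grip": 1}]'

```text
time: 2.32
eef_pos: [0.4583, -0.2657, 0.0136]
orientation: [3.141, 0.0, 0.983]
force: [0.4, 0.3, 0.3]
grip_width: 0.0855
```

>>> jog_arm --increments '[{"tx": 0, "ty": 0, "tz": 0, "wx": 0, "wy": 0, "wz": 0, "grip": 0}, {"tx": 0, "ty": 0, "tz": 0, "wx": 0, "wy": 0, "wz": 0, "grip": 0}, {"tx": 0, "ty": 0, "tz": 0, "wx": 0, "wy": 0, "wz": 0, "grip": 0}, {"tx": 0, "ty": 0, "tz": 0, "wx": 0, "wy": 0, "wz": 0, "grip": 0}, {"tx": 0, "ty": 0, "tz": 0, "wx": 0, "wy": 0, "wz": 0, "grip": 0}, {"tx": 0, "ty": 0, "tz": 0, "wx": 0, "wy": 0, "wz": 0, "grip": 0}, {"tx": 0, "ty": 0, "tz": 0, "wx": 0, "wy": 0, "wz": 0, "grip": 0}, {"tx": 0, "ty": 0, "tz": 0, "wx": 0, "wy": 0, "wz": 0, "grip": 0}, {"tx": 0, "ty": 0, "tz": 0, "wx": 0, "wy": 0, "wz": 0, "grip": 0}, {"tx": 0, "ty": 0, "tz": 0, "wx": 0, "wy": 0, "wz": 0, "grip": 0}]'

```text
time: 3.15
eef_pos: [0.4585, -0.2656, 0.0138]
orientation: [3.141, -0.0, 0.983]
force: [-0.1, 0.6, 6.3]
grip_width: 0.0254
```

```bash
python3 go.py .457 -.2655 .05 .982
```

```text
t mm [ -0.7055  -1.2855 -36.161 ] w [ 0.0009 -0.      0.0008] now 3.15 [ 0.4585 -0.2656  0.0138] [ 3.1407 -0.      0.9828] F [-0.1303  0.5755  6.2765] g 0.025379275664528272
```

>>> jog_arm --increments '[{"tx": 0, "ty": 0, "tz": -8, "wx": 0, "wy": 0, "wz": 0, "grip": 0}, {"tx": 0, "ty": 0, "tz": -20, "wx": 0, "wy": 0, "wz": 0, "grip": 0}, {"tx": 0, "ty": 0, "tz": -33, "wx": 0, "wy": 0, "wz": 0, "grip": 0}, {"tx": 0, "ty": 0, "tz": -40, "wx": 0, "wy": 0, "wz": 0, "grip": 0}, {"tx": 0, "ty": 0, "tz": -40, "wx": 0, "wy": 0, "wz": 0, "grip": 0}, {"tx": 0, "ty": 0, "tz": -40, "wx": 0, "wy": 0, "wz": 0, "grip": 0}]'

```text
time: 3.65
eef_pos: [0.4579, -0.2652, 0.053]
orientation: [-3.141, -0.0, 0.982]
force: [0.3, 0.2, -2.0]
grip_width: 0.0251
```

```bash
python3 go.py .4197 -.0719 .053 1.825
```

```text
t mm [ 139.542  -139.1102    0.1546] w [-0.0001 -0.0006 -0.8428] now 3.65 [ 0.4579 -0.2652  0.053 ] [-3.1413 -0.0004  0.9822] F [ 0.2771  0.2373 -1.9657] g 0.02512149014644717
```

>>> jog_arm --increments '[{"tx": 8, "ty": -8, "tz": 0, "wx": 0, "wy": 0, "wz": -0.05, "grip": 0}, {"tx": 22, "ty": -22, "tz": 0, "wx": 0, "wy": 0, "wz": -0.13, "grip": 0}, {"tx": 38, "ty": -38, "tz": 0, "wx": 0, "wy": 0, "wz": -0.23, "grip": 0}, {"tx": 56, "ty": -56, "tz": 0, "wx": 0, "wy": 0, "wz": -0.34, "grip": 0}, {"tx": 75, "ty": -75, "tz": 0, "wx": 0, "wy": 0, "wz": -0.45, "grip": 0}, {"tx": 94, "ty": -94, "tz": 0, "wx": 0, "wy": 0, "wz": -0.56, "grip": 0}, {"tx": 112, "ty": -112, "tz": 0, "wx": 0, "wy": 0, "wz": -0.67, "grip": 0}, {"tx": 127, "ty": -127, "tz": 0, "wx": 0, "wy": 0, "wz": -0.77, "grip": 0}, {"tx": 137, "ty": -136, "tz": 0, "wx": 0, "wy": 0, "wz": -0.83, "grip": 0}, {"tx": 140, "ty": -139, "tz": 0, "wx": 0, "wy": 0, "wz": -0.843, "grip": 0}]'

```text
time: 4.48
eef_pos: [0.4191, -0.0703, 0.0525]
orientation: [-3.14, -0.001, 1.83]
force: [-0.3, -0.3, -3.0]
grip_width: 0.0253
```

>>> jog_arm --increments '[{"tx": 0, "ty": 0, "tz": 0, "wx": 0, "wy": 0, "wz": 0, "grip": 0}, {"tx": 0, "ty": 0, "tz": 0, "wx": 0, "wy": 0, "wz": 0, "grip": 0}, {"tx": 0, "ty": 0, "tz": 0, "wx": 0, "wy": 0, "wz": 0, "grip": 0}]'

```text
time: 4.73
eef_pos: [0.4201, -0.0724, 0.053]
orientation: [-3.141, 0.0, 1.824]
force: [0.1, -0.7, -2.7]
grip_width: 0.0252
```

```bash
python3 go.py .4197 -.0719 .0138 1.825
python3 - <<'E'
from h import *
a=snapshot("scene");b=snapshot("top")
cv2.imwrite("pics/s3.png",cv2.resize(a[150:270,190:300,::-1],None,fx=5,fy=5,interpolation=cv2.INTER_CUBIC))
cv2.imwrite("pics/t3.png",cv2.resize(b[140:260,210:320,::-1],None,fx=5,fy=5,interpolation=cv2.INTER_CUBIC))
E
```

```text
t mm [ 0.6265 -0.2164 39.1908] w [-0.0006  0.     -0.0012] now 4.7333 [ 0.4201 -0.0724  0.053 ] [-3.1409  0.      1.8238] F [ 0.1233 -0.7147 -2.7438] g 0.02522326208376375
```

View pics/s3.png

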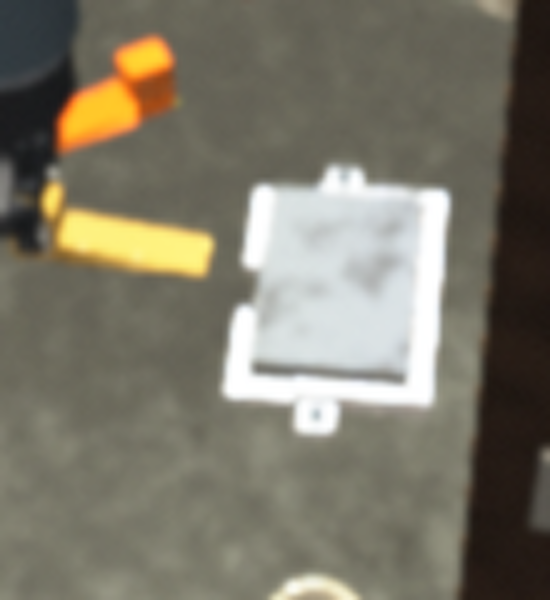

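View pics/t3.png

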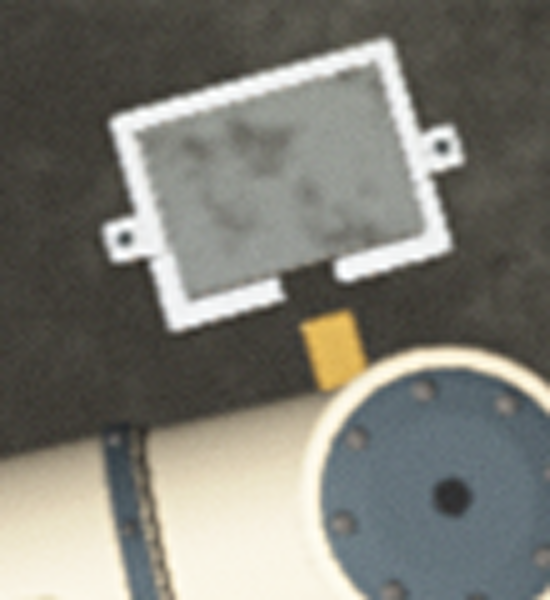

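The wedge is held level, with its thin end at (212,255) in the scene crop, pointing at the slot mouth at about (240,285). The orange look-alike is clear of the hand. Next I set the wedge down on the bench.

>>> jog_arm --increments '[{"tx": 0, "ty": 0, "tz": 8, "wx": 0, "wy": 0, "wz": 0, "grip": 0}, {"tx": 0, "ty": 0, "tz": 18, "wx": 0, "wy": 0, "wz": 0, "grip": 0}, {"tx": 0, "ty": 0, "tz": 28, "wx": 0, "wy": 0, "wz": 0, "grip": 0}, {"tx": 0, "ty": 0, "tz": 34, "wx": 0, "wy": 0, "wz": 0, "grip": 0}, {"tx": 0, "ty": 0, "tz": 37, "wx": 0, "wy": 0, "wz": 0, "grip": 0}, {"tx": 0, "ty": 0, "tz": 38.5, "wx": 0, "wy": 0, "wz": 0, "grip": 0}, {"tx": 0, "ty": 0, "tz": 39, "wx": 0, "wy": 0, "wz": 0, "grip": 0}, {"tx": 0, "ty": 0, "tz": 39, "wx": 0, "wy": 0, "wz": 0, "grip": 0}]'

```text
time: 5.5
eef_pos: [0.4205, -0.0719, 0.0145]
orientation: [3.141, 0.0, 1.826]
force: [0.5, 0.3, -1.6]
grip_width: 0.0249
```

```bash
python3 go.py .4197 -.0719 .0138 1.825
python3 - <<'E'
from h import *
a=snapshot("scene");b=snapshot("top")
cv2.imwrite("pics/s4.png",cv2.resize(a[180:240,190:290,::-1],None,fx=8,fy=8,interpolation=cv2.INTER_CUBIC))
cv2.imwrite("pics/t4.png",cv2.resize(b[140:215,225:310,::-1],None,fx=8,fy=8,interpolation=cv2.INTER_CUBIC))
E
```

```text
t mm [ 0.168  -0.7352  0.6587] w [0.0004 0.0002 0.0006] now 5.5 [ 0.4205 -0.0719  0.0145] [3.1412 0.0002 1.8256] F [ 0.5094  0.2772 -1.6303] g 0.024932565761866643
```

View pics/s4.png

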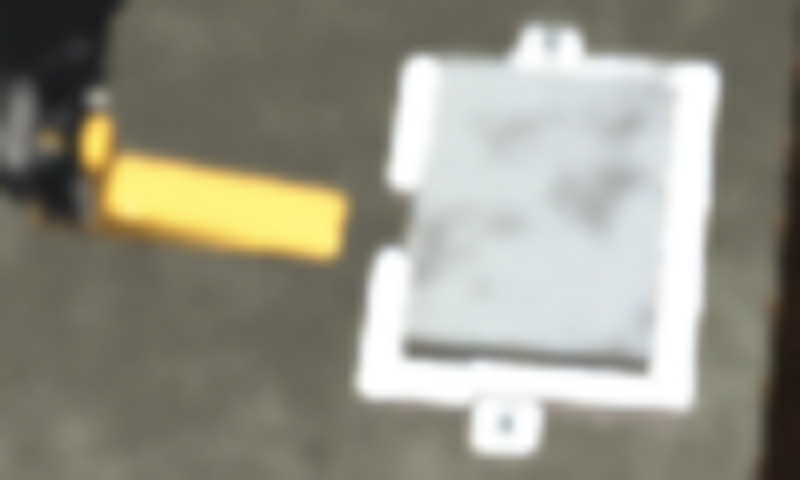

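View pics/t4.png

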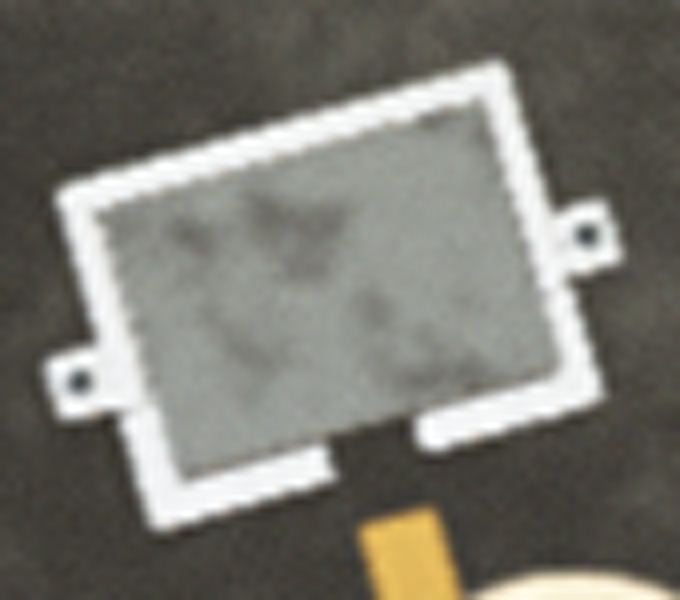

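Run:
```python
from h import *
np.set_printoptions(precision=4,suppress=True)
H=np.array([.5997,-.0252]);y=.254
def hf(P): return R.from_euler('z',-y).apply(np.c_[P[:,:2]-H,P[:,2]])*1e3
for n,o,tip,m in(("top",(225,140),[(358,527),(439,507)],[(333,480),(418,450)]),("scene",(190,180),[(348,193),(338,260)],[(390,190),(377,250)])):
    print(n,hf(back(n,crop(tip,o),.004)),hf(back(n,crop(m,o),.010)),sep='\n')
    # edge direction of the wedge in view
print(hf(back("top",crop([(380,600),(460,592)],(225,140)),.0065)))
print(hf(back("scene",crop([(125,150),(105,228)],(190,180)),.019)))
s=read_state();print(hf(s['eef_pos'][None]),s['orientation'][2]-np.pi/2)
```

```text
top
[[-78.2514  13.817    4.    ]
 [-79.5137 -15.4652   4.    ]]
[[-60.5031  17.7276  10.    ]
 [-58.7716 -13.8022  10.    ]]
scene
[[-78.844   14.5716   4.    ]
 [-78.534  -18.8178   4.    ]]
[[-61.3392  13.1694  10.    ]
 [-62.8962 -16.8092  10.    ]]
[[-105.1914   13.8022    6.5   ]
 [-110.3762  -13.7714    6.5   ]]
[[-169.0262   16.7974   19.    ]
 [-170.2495  -22.406    19.    ]]
[[-185.0997   -0.1073   14.6592]] 0.2548387295229473
```

>>> jog_arm --increments '[{"tx": 1, "ty": 0, "tz": 0.6, "wx": 0, "wy": 0, "wz": 0, "grip": 0}, {"tx": 1, "ty": 0, "tz": 1.2, "wx": 0, "wy": 0, "wz": 0, "grip": 0}, {"tx": 1, "ty": 3, "tz": 1.2, "wx": 0, "wy": 0, "wz": 0, "grip": 0}, {"tx": 1, "ty": 8, "tz": 1.2, "wx": 0, "wy": 0, "wz": 0, "grip": 0}, {"tx": 1, "ty": 13, "tz": 1.2, "wx": 0, "wy": 0, "wz": 0, "grip": 0}, {"tx": 1, "ty": 18, "tz": 1.2, "wx": 0, "wy": 0, "wz": 0, "grip": 0}, {"tx": 1, "ty": 23, "tz": 1.2, "wx": 0, "wy": 0, "wz": 0, "grip": 0}, {"tx": 1, "ty": 27, "tz": 1.2, "wx": 0, "wy": 0, "wz": 0, "grip": 0}, {"tx": 1, "ty": 28, "tz": 1.2, "wx": 0, "wy": 0, "wz": 0, "grip": 0}, {"tx": 1, "ty": 28, "tz": 1.2, "wx": 0, "wy": 0, "wz": 0, "grip": 0}]'

```text
time: 6.43
eef_pos: [0.4473, -0.064, 0.0138]
orientation: [3.141, 0.001, 1.826]
force: [-2.6, -1.1, 5.3]
grip_width: 0.0253
```

Run:
```python
from h import *
np.set_printoptions(precision=4,suppress=True)
a=snapshot("scene");b=snapshot("top")
cv2.imwrite("pics/c5.png",np.hstack([cv2.resize(x[:,:,::-1],(396,396),interpolation=cv2.INTER_CUBIC) for x in (a[180:240,215:275],b[170:215,245:290])]))
s=read_state();H=np.array([.5997,-.0252,0]);print(R.from_euler('z',-.254).apply(s['eef_pos']-H)*1e3,s['orientation'][2]-np.pi/2,s['force'],R.from_euler('z',-.254).apply(s['force']),s['wrist_torque'],s['grip_width'])
```

```text
[-157.2901    0.7199   13.8413] 0.2553788197657787 [-2.9043 -1.073   5.1867] [-3.0807 -0.3088  5.1867] [-0.264   0.9227  0.0333] 0.025215736410524086
```

View pics/c5.png

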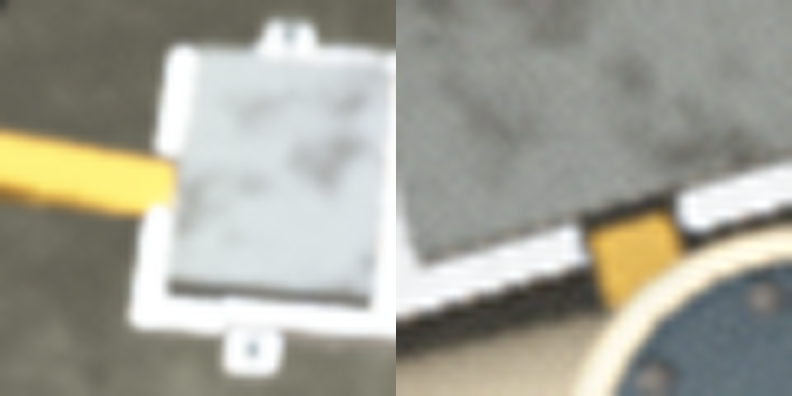

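The thin end is in the slot, at (635,235) in the right-hand crop, with a small gap on each side and only light bench contact. I push on.

>>> jog_arm --increments '[{"tx": 0, "ty": 4, "tz": 0, "wx": 0, "wy": 0, "wz": 0, "grip": 0}, {"tx": 0, "ty": 9, "tz": 0, "wx": 0, "wy": 0, "wz": 0, "grip": 0}, {"tx": 0, "ty": 14, "tz": 0, "wx": 0, "wy": 0, "wz": 0, "grip": 0}, {"tx": 0, "ty": 19, "tz": 0, "wx": 0, "wy": 0, "wz": 0, "grip": 0}, {"tx": 0, "ty": 24, "tz": 0, "wx": 0, "wy": 0, "wz": 0, "grip": 0}, {"tx": 0, "ty": 29, "tz": 0, "wx": 0, "wy": 0, "wz": 0, "grip": 0}, {"tx": 0, "ty": 34, "tz": 0, "wx": 0, "wy": 0, "wz": 0, "grip": 0}, {"tx": 0, "ty": 38, "tz": 0, "wx": 0, "wy": 0, "wz": 0, "grip": 0}, {"tx": 0, "ty": 40, "tz": 0, "wx": 0, "wy": 0, "wz": 0, "grip": 0}, {"tx": 0, "ty": 40, "tz": 0, "wx": 0, "wy": 0, "wz": 0, "grip": 0}]'

```text
time: 7.37
eef_pos: [0.486, -0.054, 0.0138]
orientation: [3.142, 0.001, 1.826]
force: [-3.3, -1.4, 5.8]
grip_width: 0.0253
```

```bash
cat > st.py <<'E'
from h import *
import sys
np.set_printoptions(precision=4,suppress=True)
a=snapshot("scene");b=snapshot("top")
cv2.imwrite("pics/%s.png"%sys.argv[1],np.hstack([cv2.resize(x[:,:,::-1],(396,396),interpolation=cv2.INTER_CUBIC) for x in (a[180:240,225:285],b[145:210,230:295])]))
s=read_state();H=np.array([.5997,-.0252,0]);r=R.from_euler('z',-.254);p=r.apply(s['eef_pos']-H)*1e3
print(s['time'],p,"tip past mouth",p[0]+106+62,s['orientation'],r.apply(s['force']),s['wrist_torque'],s['grip_width'])
E
python3 st.py c6
```

```text
7.4667 [-117.34      0.7388   13.831 ] tip past mouth 50.66002509946745 [3.1411 0.0007 1.826 ] [-2.4291 -0.0759  5.5326] [-0.2731  0.8556  0.0636] 0.025143422123281897
```

View pics/c6.png

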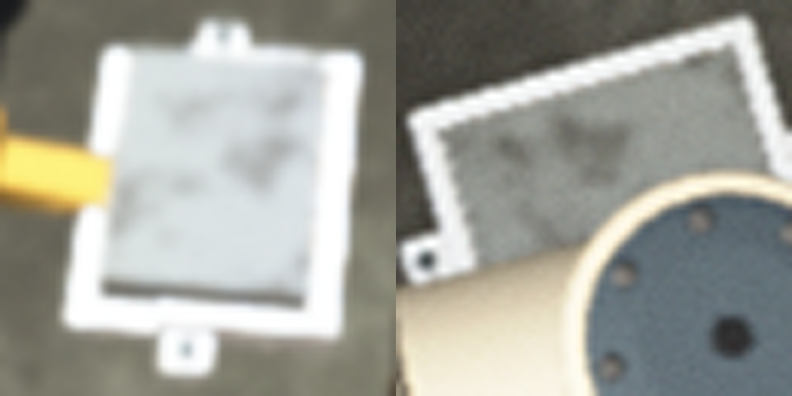

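>>> jog_arm --increments '[{"tx": 0, "ty": 2, "tz": 0, "wx": 0, "wy": 0, "wz": 0, "grip": 0}, {"tx": 0, "ty": 5, "tz": 0, "wx": 0, "wy": 0, "wz": 0, "grip": 0}, {"tx": 0, "ty": 8, "tz": 0, "wx": 0, "wy": 0, "wz": 0, "grip": 0}, {"tx": 0, "ty": 10, "tz": 0, "wx": 0, "wy": 0, "wz": 0, "grip": 0}, {"tx": 0, "ty": 10, "tz": 0, "wx": 0, "wy": 0, "wz": 0, "grip": 0}]'

```text
time: 7.88
eef_pos: [0.4928, -0.0524, 0.0138]
orientation: [-3.136, 0.001, 1.826]
force: [-12.5, -2.9, 14.1]
grip_width: 0.0258
```

```bash
python3 st.py c7
```

```text
7.9833 [-110.3313    0.5674   13.8228] tip past mouth 57.668719762975556 [-3.1367  0.0005  1.8256] [-12.3355  -0.3877  13.765 ] [-0.8536  3.4479  0.0358] 0.0254103170268127
```

View pics/c7.png

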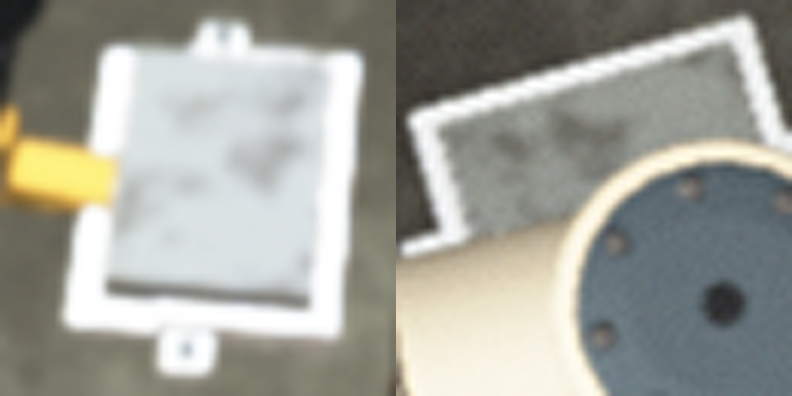

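>>> jog_arm --increments '[{"tx": 0, "ty": 2, "tz": 0, "wx": 0, "wy": 0, "wz": 0, "grip": 0}, {"tx": 0, "ty": 4, "tz": 0, "wx": 0, "wy": 0, "wz": 0, "grip": 0}, {"tx": 0, "ty": 6, "tz": 0, "wx": 0, "wy": 0, "wz": 0, "grip": 0}, {"tx": 0, "ty": 8, "tz": 0, "wx": 0, "wy": 0, "wz": 0, "grip": 0}, {"tx": 0, "ty": 8, "tz": 0, "wx": 0, "wy": 0, "wz": 0, "grip": 0}]'

```text
time: 8.4
eef_pos: [0.5005, -0.0504, 0.0138]
orientation: [-3.137, 0.001, 1.826]
force: [-11.8, -3.2, 13.3]
grip_width: 0.0253
```

```bash
python3 st.py c8
```

```text
8.5 [-102.3072    0.5201   13.844 ] tip past mouth 65.69281737968247 [-3.1368  0.0006  1.8256] [-11.2133  -0.2209  12.8959] [-0.9044  3.415   0.0364] 0.02548954150885537
```

View pics/c8.png

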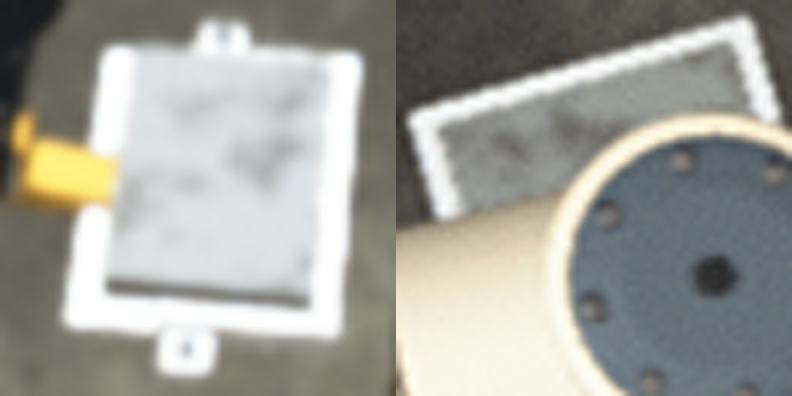

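>>> jog_arm --increments '[{"tx": 0, "ty": 1.5, "tz": 0, "wx": 0, "wy": 0, "wz": 0, "grip": 0}, {"tx": 0, "ty": 3, "tz": 0, "wx": 0, "wy": 0, "wz": 0, "grip": 0}, {"tx": 0, "ty": 4.5, "tz": 0, "wx": 0, "wy": 0, "wz": 0, "grip": 0}, {"tx": 0, "ty": 5, "tz": 0, "wx": 0, "wy": 0, "wz": 0, "grip": 0}, {"tx": 0, "ty": 5, "tz": 0, "wx": 0, "wy": 0, "wz": 0, "grip": 0}, {"tx": 0, "ty": 5, "tz": 0, "wx": 0, "wy": 0, "wz": 0, "grip": 0}]'

```text
time: 9.0
eef_pos: [0.5051, -0.0492, 0.0138]
orientation: [-3.136, 0.001, 1.825]
force: [-12.0, -4.0, 14.3]
grip_width: 0.0251
```

```bash
python3 st.py c9
python3 - <<'E'
from h import *
a=snapshot("scene")
o=cv2.imread("pics/scene0.png")
f=lambda x:cv2.resize(x[180:240,205:285],(800,600),interpolation=cv2.INTER_CUBIC)
cv2.imwrite("pics/s9.png",f(a[:,:,::-1]));
cv2.imwrite("pics/cmp9.png",cv2.resize(np.vstack([f(o)[350:550,300:700],f(a[:,:,::-1])[350:550,300:700]]),None,fx=1.45,fy=1.45))
E
```

```text
9.1 [-97.5935   0.5129  13.8453] tip past mouth 70.40654608725721 [-3.1364  0.0006  1.8254] [-12.4578   0.1381  14.2395] [-0.9241  3.6669  0.0084] 0.025363198213327616
```

View pics/s9.png

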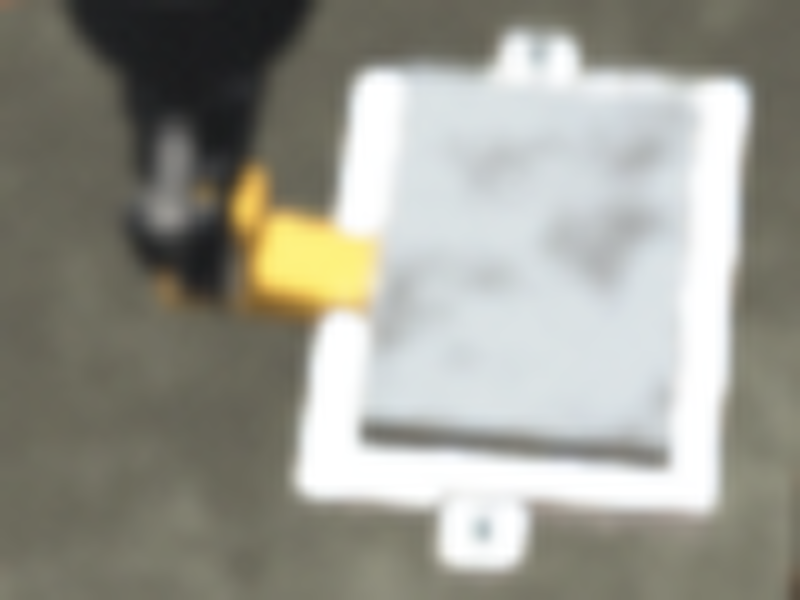

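View pics/cmp9.png

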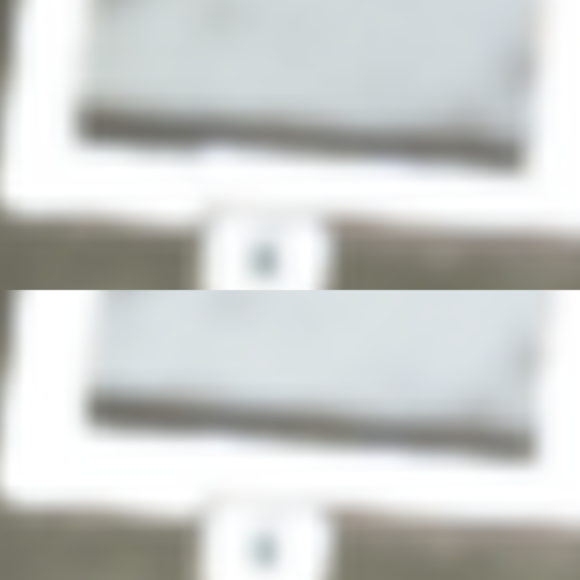

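Run:
```python
from h import *
np.set_printoptions(precision=3,suppress=True)
p=[.5997,-.0252,.254]
def blk(g,s,L): # pivot about rear lower edge
    th=np.arctan2(g,.1); L=np.array(L,float)
    x=L[:,0]-.05; z=L[:,2]
    return pose(p,np.c_[.05+s+x*np.cos(th)+z*np.sin(th), L[:,1], .010-x*np.sin(th)+z*np.cos(th)])
C=np.array([(-.05,-.07,.019),(-.05,.07,.019),(.05,.07,.019),(.05,-.07,.019)])
A=cv2.cvtColor(cv2.imread("pics/scene0.png"),cv2.COLOR_BGR2GRAY).astype(np.float32)
B=np.mean([cv2.cvtColor(snapshot("scene"),cv2.COLOR_RGB2GRAY).astype(np.float32) for _ in range(6)],0).astype(np.float32)
uv0=proj("scene",blk(0,0,C))
def reg(poly,mode,gs=3):
    m=np.zeros(A.shape,np.uint8);cv2.fillPoly(m,[np.round(poly).astype(np.int32)],255)
    W=np.eye(2,3,dtype=np.float32)
    cc,W=cv2.findTransformECC(A,B,W,mode,(3,300,1e-6),m,gs);return cc,W
in_=proj("scene",blk(0,0,C*[.94,.94,1]))
for name,poly,mode in(("in aff",in_,cv2.MOTION_AFFINE),("holder?",None,0),("floor",np.array([(215,245),(275,245),(275,270),(215,270)]),cv2.MOTION_TRANSLATION)):
    if poly is None: continue
    cc,W=reg(poly,mode);print(name,cc,W.ravel());
    if 'aff' in name:
        meas=uv0@W[:,:2].T+W[:,2]-uv0;print("meas\n",meas)
        f=lambda q:(proj("scene",blk(q[0],q[1],C))-uv0-meas).ravel()
        r=least_squares(f,[.003,.001]);print("gap,slide mm",r.x*1e3,r.fun)
for g,s in((.0,.002),(.0035,.002),(.005,.002)): print(g,s,(proj("scene",blk(g,s,C))-uv0).ravel())
```

```text
Traceback (most recent call last):
cv2.error: OpenCV(4.12.0) /io/opencv/modules/video/src/ecc.cpp:589: error: (-7:Iterations do not converge) The algorithm stopped before its convergence. The correlation is going to be minimized. Images may be uncorrelated or non-overlapped in function 'findTransformECC'
```

Run:
```python
from h import *
np.set_printoptions(precision=3,suppress=True)
p=[.5997,-.0252,.254]
def blk(g,s,L):
    th=np.arctan2(g,.1); L=np.array(L,float)
    x=L[:,0]-.05; z=L[:,2]
    return pose(p,np.c_[.05+s+x*np.cos(th)+z*np.sin(th), L[:,1], .010-x*np.sin(th)+z*np.cos(th)])
C=np.array([(-.05,-.07,.019),(-.05,.07,.019),(.05,.07,.019),(.05,-.07,.019)])
A=cv2.imread("pics/scene0.png").astype(np.float32)
B=np.mean([snapshot("scene")[:,:,::-1].astype(np.float32) for _ in range(6)],0).astype(np.float32)
uv0=proj("scene",blk(0,0,C)).astype(np.float32)
# model-based: top face homography, gain per-channel free; mask: top face interior + margin
G=np.array([[x,y] for x in np.linspace(-.044,.047,60) for y in np.linspace(-.067,.067,80)])
L=np.c_[G,np.full(len(G),.019)]
hp=lambda I:cv2.GaussianBlur(I,(0,0),.8)
A1,B1=hp(A).mean(2),hp(B).mean(2)
samp=lambda I,uv:cv2.remap(I,uv[:,:1].astype(np.float32),uv[:,1:].astype(np.float32),cv2.INTER_CUBIC).ravel()
ref=samp(A1,proj("scene",blk(0,0,L)))
def cost(g,s):
    v=samp(B1,proj("scene",blk(g,s,L))); M=np.c_[ref,np.ones_like(ref),G/.05]
    c,*_=np.linalg.lstsq(M,v,rcond=None); return np.sqrt(np.mean((v-M@c)**2))
T=np.array([[cost(g*1e-3,s*1e-3) for s in np.arange(0,4.1,.5)] for g in np.arange(0,8.1,.5)])
i=np.unravel_index(T.argmin(),T.shape);print("best gap,slide",i[0]*.5,i[1]*.5,T.min())
print("rows gap 0..8: min over slide",T.min(1), T.argmin(1)*.5)
for g,s in((.0,.002),(.0035,.002),(.005,.002)): print(g,s,(proj("scene",blk(g,s,C))-uv0).ravel())
```

```text
best gap,slide 2.5 1.5 1.5469174798574044
rows gap 0..8: min over slide [2.413 2.151 1.921 1.733 1.602 1.547 1.569 1.666 1.831 2.041 2.286 2.554
 2.842 3.154 3.48  3.821 4.166] [1.5 1.5 1.5 1.5 1.5 1.5 1.5 1.5 1.5 1.5 1.  1.  1.  1.  1.  1.  1. ]
0.0 0.002 [0.651 0.05  0.609 0.043 0.616 0.043 0.66  0.051]
0.0035 0.002 [ 0.846 -0.578  0.802 -0.621  0.821  0.06   0.879  0.07 ]
0.005 0.002 [ 0.941 -0.846  0.896 -0.904  0.909  0.068  0.972  0.079]
```

>>> jog_arm --increments '[{"tx": 0, "ty": 1.2, "tz": 0, "wx": 0, "wy": 0, "wz": 0, "grip": 0}, {"tx": 0, "ty": 2.5, "tz": 0, "wx": 0, "wy": 0, "wz": 0, "grip": 0}, {"tx": 0, "ty": 2.5, "tz": 0, "wx": 0, "wy": 0, "wz": 0, "grip": 0}, {"tx": 0, "ty": 2.5, "tz": 0, "wx": 0, "wy": 0, "wz": 0, "grip": 0}, {"tx": 0, "ty": 2.5, "tz": 0, "wx": 0, "wy": 0, "wz": 0, "grip": 0}, {"tx": 0, "ty": 2.5, "tz": 0, "wx": 0, "wy": 0, "wz": 0, "grip": 0}]'

```text
time: 10.25
eef_pos: [0.5076, -0.0486, 0.0138]
orientation: [-3.136, 0.001, 1.825]
force: [-11.6, -3.0, 13.1]
grip_width: 0.0251
```

```bash
python3 st.py c10
python3 - <<'E'
from h import *
np.set_printoptions(precision=3,suppress=True)
p=[.5997,-.0252,.254]
def blk(g,s,L):
    th=np.arctan2(g,.1); x=L[:,0]-.05; z=L[:,2]
    return pose(p,np.c_[.05+s+x*np.cos(th)+z*np.sin(th), L[:,1], .010-x*np.sin(th)+z*np.cos(th)])
A=cv2.imread("pics/scene0.png").astype(np.float32)
S=[snapshot("scene") for _ in range(6)]
cv2.imwrite("pics/final.png",S[-1][:,:,::-1])
B=np.mean(S,0)[:,:,::-1].astype(np.float32)
samp=lambda I,uv:cv2.remap(I,uv[:,:1].astype(np.float32),uv[:,1:].astype(np.float32),cv2.INTER_CUBIC).ravel()
for nm,(ya,yb,xa,xb) in {"inner":(-.064,.064,-.04,.046),"edge":(-.075,.067,-.044,.047)}.items():
    G=np.array([[x,y] for x in np.linspace(xa,xb,60) for y in np.linspace(ya,yb,80)]);L=np.c_[G,np.full(len(G),.019)]
    A1,B1=[cv2.GaussianBlur(I,(0,0),.8).mean(2) for I in(A,B)]
    ref=samp(A1,proj("scene",blk(0,0,L)))
    def cost(g,s):
        v=samp(B1,proj("scene",blk(g,s,L))); M=np.c_[ref,np.ones_like(ref),G/.05]
        c,*_=np.linalg.lstsq(M,v,rcond=None); return np.sqrt(np.mean((v-M@c)**2))
    T=np.array([[cost(g*1e-3,s*1e-3) for s in np.arange(0,4.1,.5)] for g in np.arange(0,8.1,.5)])
    i=np.unravel_index(T.argmin(),T.shape);print(nm,i[0]*.5,i[1]*.5,T.min(1))
s=read_state();print(s['time'],s['eef_pos'],s['joint_vel'],s['force'])
E
```

```text
10.35 [-94.9586   0.5431  13.8544] tip past mouth 73.04135511406147 [-3.1366  0.0006  1.8255] [-12.0077  -0.163   13.512 ] [-0.8902  3.4935 -0.0147] 0.025151959138280968
inner 3.5 1.5 [1.683 1.518 1.377 1.258 1.151 1.062 1.009 1.002 1.039 1.119 1.233 1.383
 1.545 1.728 1.932 2.156 2.396]
edge 3.5 1.5 [3.62  3.311 3.022 2.758 2.538 2.378 2.288 2.267 2.327 2.458 2.65  2.888
 3.157 3.463 3.796 4.151 4.518]
10.65 [ 0.508 -0.049  0.014] [ 0.001  0.001 -0.     0.001  0.     0.003] [-10.856  -3.007  14.493]
```

View pics/final.png

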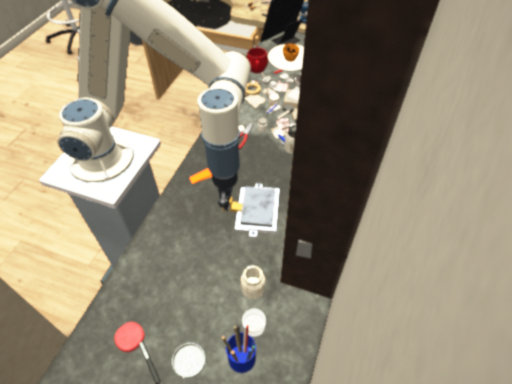

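The wedge is in the slot at (237,206) and the bystanders stand where they were. The gap reads about 3.5 mm from the image, against 3.8–4.2 mm by geometry. Everything is still, so I hand it in.

```bash
python3 -c "
from plant import *
print(sign_off())"
```

```text
the job is handed in; nothing more can be done
None
```

The brass wedge is under the front edge of the block, which is lifted by about 3.5 to 4 mm. I handed the job in at 10.65 s with the wedge still gripped and still.

I picked the brass (yellow) wedge up by its grip and set it flat on the bench in front of the slot. I then pushed it in steps along the bench until its thin end was about 73 mm past the holder mouth.

**Last checks:**
- **Gap:** fitting the block's pose to the scene image gave about 3.5 mm, with the block slid about 1.5 mm back towards the rear lip. Geometry from the arm position gave 3.8–4.2 mm.
- **Forces:** the hand feels about 12 N along the push and 14 N upwards, well under the limits. The finger opening is 25 mm on the 26 mm grip.
- **Bystanders:** the jar is unmoved in the last scene picture. The arm never went near the bottle or the pliers, but I did not check their positions closely afterwards. The orange look-alike was not touched.

**Disagreements:**
- **Earlier gap reading:** before the last push the image fit gave about 2.5 mm where geometry gave 3.4–3.7 mm, so I pushed a further 2.5 mm.
- **Failed check:** one image-registration check did not converge. I replaced it with the fit above.
- **Refused move:** the first move call was refused for missing fields and had no effect.

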